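# Check cover-glass magazines by feel and draw out the empty ones

## Robot

A 6-joint arm with a two-finger parallel gripper is mounted at the origin on a cart in front of the work surface, level with it; the furniture and walls round the work are solid. World frame = base frame: x ahead of the robot, y to its left, z up, the work surface at z = 0. Lengths are in m, angles in rad, forces in N, time in s.
With the tool pointing down it reaches from about 0.25 to 0.775 m from the base axis. Payload 4 kg.
Tool frame: the origin (TCP) lies at the very end of the fingers, on their centre line; the grasp point (between the pads) lies 19 mm behind it; z points along the fingers, y is the line along which they close (so a half turn about z gives the same grasp; the last joint's range is limited). The gripper opens to 94 mm and grips with 3 to 60 N. Pads are 16 mm wide; open, the fingers measure 119 mm over their backs; the gripper's body (75 mm by 177 mm) begins 78 mm behind the grasp point.
Start: joints at [-1.304, 0.087, 1.371, -0, 1.684, -0.103], TCP at [0.199, -0.513, 0.206] pointing down, gripper open.
Joint ranges: [-3.1, 3.1], [-0.76, 2.03], [0.27, 2.55], [-1.08, 4.22], [0.17, 2.65], [-2.57, 2.57]. Speed limits (rad/s): [2.79, 2.79, 3.14, 3.14, 3.14, 3.14].

## Interface

Orientations are given as [roll, pitch, yaw] about the fixed x, y, z axes, in that order (R = Rz(yaw) Ry(pitch) Rx(roll)).
In Python, from bench import robot gives the robot as it stands. The module is installed in compiled form; this text tells all that it offers.
- The arm moves only by the tool move_arm, never from a script. Its argument "deltas" is one flat list of numbers, 7 for each row, row after row: the turn, a rotation vector about the tool's x, y, z in rad, then the shift along the tool's x, y, z in cm, then the closure, from -1 (fully open) to 1 (shut). A call has 1 to 8 rows; each row is the pose to reach, as a shift and turn from the pose commanded when the call began, along the tool's axes at that moment; what a row does not reach only later rows make up. A row lasts 1/10 s, in which the tool goes at most 50 mm and 8.59 degrees, less where a joint would pass 70% of its speed; a pose out of reach is approached as far as the arm can. A call with a gripper value outside its range is refused whole. The fingers move at their own pace and stop on an object; the grip force is fixed at half the most. Time passes only in rows, so rows that repeat a pose let the fingers close. It gives the time, the measured TCP pose, the force, the opening and the grip force at its end, in the units of the state.
- robot.get_obs(): the state, without advancing time (a new reading comes with each control period).
- robot.snapshot(name): name is "scene" or "top"; returns a dict with "image" (384x512x3 uint8, red, green, blue), "depth" (384x512 float32, m along the optical axis (not along the pixel's ray), 0 where there is no reading), "fov_y" (degrees; the focal length in pixels is half the picture's height over the tangent of half this angle, whatever the lens; pixels are square), "cx", "cy" (the principal point, pixels), "D" ([k1, k2, p1, p2, k3] as OpenCV has them; the pictures are not rectified), "origin" and "orientation" of the camera in the world. Camera axes: x right, y up, looking along -z (the intrinsics and any distortion apply to the point x, -y, -z); pixel columns grow to the right and rows downward; lengths in m; the calibration is good to about 2 mm. A picture is of the moment at which its call begins.
- robot.close_job(): hands the job in; it is judged then, once.
The state is a dict: "time": time; "joint_positions": joint angles; "qvel": joint speeds; "joint_torque": joint torques, N m; "tool_pos": TCP position; "ee_rot": TCP orientation; "wrist_force": force on the tool from outside, world axes, zero at the start; "wrist_torque": the same for the moment, N m; "width": finger opening in m; "finger_force": force on a finger pad.
Only numpy, scipy, OpenCV 4.12 (cv2) and the standard library are available. Lean on these libraries where they do the work, as an engineer would, in place of code of your own. Each camera call takes 0.05 s, during which the arm holds its last target. There are 200 camera calls.

## Task

The four cover-glass magazines in the dock are opaque and their plungers were all left pulled back. Push every plunger gently in until it bears firmly - fully home in an empty magazine, short of it against the glass in one that still has stock - then draw the empty magazines out to their front stops for refilling and leave the stocked ones pushed fully in. Do not crack the glass, and leave the things beside the dock where they are.

Things in the scene. Friction and masses are not known exactly. Their poses are not given: they have to be found in the camera images.
- dock: Low fixed aluminium dock, 147 x 254 mm, with four identical grey cover-glass magazines in parallel lanes at y = +87, +29, -29, -87 mm of its frame. Origin on the bench top amid the lanes; +x runs along the lanes to the rear stop bar (46 mm high), the follower rods stick out at its -x side toward the robot, +y is left, z up. Rails between the lanes are 32 mm high.
- magazine_1 (a joint): Sliding of the leftmost (as the robot sees it) magazine: 0 = fully in against the rear stop bar, 0.060 m = drawn to the robot (dock -x) against its front stop. Friction about 3.5 N; stays where left; starts 0 to 10 mm out. Each magazine is a closed opaque box 110 mm long, 36 mm wide, its top 48.5 mm above the bench; you cannot see in.
- lug_1 (a point): Draw lug of magazine_1: upright plate across the magazine's top, 9 mm thick along the lane, 30 mm wide, from 48.5 to 77.5 mm above the bench. The point is its centre 66.5 mm above the bench, 47 mm behind the magazine's front face. Behind it the top is flat and free for 58 mm: a finger can stand there and draw the lug to the robot; it can also be pinched along the lane.
- follower_1 (a joint): Follower plunger of magazine_1, relative to that magazine: 0 = fully home (reached only if empty), growing toward the robot up to 0.070 m; starts 52 to 66 mm out. Friction 1.5 to 3 N, differs per magazine; it stays where left. Over glass it stops well short of home (12 mm or more out, depending on the amount).
- thumb_1 (a point): Centre of the front face of the thumb plate of follower_1: white plate 32 mm wide, 40 mm high (15.5 to 55.5 mm above the bench; the point 35.5 mm), 8 mm thick, on an 8 mm steel rod; pushed along the dock's +x. It is spring-cushioned: gives up to 6 mm, 4 N per mm. With the follower home this face stands 20 mm in front of the magazine's front face.
- magazine_2 (a joint): Sliding of the second from the left magazine: 0 = fully in against the rear stop bar, 0.060 m = drawn to the robot (dock -x) against its front stop. Friction about 3.5 N; stays where left; starts 0 to 10 mm out. Two of the four magazines are empty, two hold cover glass, each a different amount; which ones changes and can only be felt.
- lug_2 (a point): Draw lug of magazine_2: same as lug_1.
- follower_2 (a joint): Follower plunger of magazine_2, relative to that magazine: 0 = fully home (reached only if empty), growing toward the robot up to 0.070 m; starts 52 to 66 mm out. On the way in a glass stack may first slide up to 12 mm inside, and the magazine up to 10 mm in its lane, before all bears firmly on the rear stop.
- thumb_2 (a point): Centre of the front face of the thumb plate of follower_2: same as thumb_1.
- magazine_3 (a joint): Sliding of the third from the left magazine: 0 = fully in against the rear stop bar, 0.060 m = drawn to the robot (dock -x) against its front stop. Friction about 3.5 N; stays where left; starts 0 to 10 mm out. Same build as magazine_1.
- lug_3 (a point): Draw lug of magazine_3: same as lug_1.
- follower_3 (a joint): Follower plunger of magazine_3, relative to that magazine: 0 = fully home (reached only if empty), growing toward the robot up to 0.070 m; starts 52 to 66 mm out. Bearing firmly = the push rises clearly above 6 N and nothing moves any more; 8 to 12 N is right, over 40 N cracks glass.
- thumb_3 (a point): Centre of the front face of the thumb plate of follower_3: same as thumb_1.
- magazine_4 (a joint): Sliding of the rightmost magazine: 0 = fully in against the rear stop bar, 0.060 m = drawn to the robot (dock -x) against its front stop. Friction about 3.5 N; stays where left; starts 0 to 10 mm out. Same build as magazine_1.
- lug_4 (a point): Draw lug of magazine_4: same as lug_1.
- follower_4 (a joint): Follower plunger of magazine_4, relative to that magazine: 0 = fully home (reached only if empty), growing toward the robot up to 0.070 m; starts 52 to 66 mm out. Behaves as follower_1 to 3.
- thumb_4 (a point): Centre of the front face of the thumb plate of follower_4: same as thumb_1.
- slide_box: Bystander: closed blue slide box 85 x 100 x 35 mm left of the dock; origin at the centre of its underside.
- slide_stack: Bystander: stack of stained slides 33 x 80 x 6 mm right of the dock; origin at the centre of its underside.
- vial_black: Bystander: white reagent bottle with black cap, 38 mm diameter, 105 mm tall, standing right of the dock; origin at the centre of its underside.

How it is judged:
By the outcome, as a careful person would: the job done as asked, in the order asked, and still so for the second after the job is handed in, with the robot touching nothing.
It also fails if it takes over 58 s, if anything falls off the work surface, if the arm or the gripper's body presses on something with over 40 N, if the wrist force passes 120 N, or if a joint passes its speed limit or range.

## Working session

There is one attempt and no reset: what is moved stays moved. The work goes in short steps, Python scripts to look and compute and a tool call to move; the robot and the scene stay as the last step left them, time stands still between calls to the robot, and variables do not carry over. Pictures are saved under pics/ and viewed, at most 10 in all, crops included, and the job is handed in when it is done.

Besides the shell and the picture viewer there is one more tool, called after ">>>" in YAML: its name, and indented under it one key for each argument. move_arm: Moves the arm, as the interface text tells. Its arguments: {"type":"object","properties":{"deltas":{"type":"array","items":{"type":"number"}}},"required":["deltas"]}

```bash
mkdir -p pics; cat > h.py <<'E'
import numpy as np, cv2
from bench import robot
from scipy.spatial.transform import Rotation as R
def snap(name):
    s=robot.snapshot(name); return s
def RM(s):
    o=np.array(s["orientation"]); 
    return o if o.shape==(3,3) else R.from_euler('xyz',o).as_matrix()
def K(s):
    h,w=s["depth"].shape; f=h/2/np.tan(np.radians(s["fov_y"])/2)
    return np.array([[f,0,s["cx"]],[0,f,s["cy"]],[0,0,1.]])
def rays(s,px):
    u=cv2.undistortPoints(np.array(px,float).reshape(-1,1,2),K(s),np.array(s["D"],float)).reshape(-1,2)
    return np.c_[u[:,0],-u[:,1],-np.ones(len(u))]
def plane(s,px,z):
    d=rays(s,px)@RM(s).T; o=np.array(s["origin"]); return o+d*((z-o[2])/d[:,2])[:,None]
def cloud(s):
    h,w=s["depth"].shape; v,u=np.mgrid[:h,:w]
    d=rays(s,np.c_[u.ravel(),v.ravel()])*s["depth"].reshape(-1,1)
    return (d@RM(s).T+np.array(s["origin"])).reshape(h,w,3)
E
python3 - <<'E'
from h import *
for n in("scene","top"):
    s=snap(n); cv2.imwrite(f"pics/{n}0.png",s["image"][:,:,::-1]); print(n,s["origin"],s["orientation"],s["fov_y"],s["D"],(s["depth"]>0).mean())
    np.save(n+"0.npy",s,allow_pickle=True)
print(robot.get_obs())
E
```

```text
scene [-0.25912229  0.57042928  0.64259759] [ 1.01131352 -0.01901033 -2.06907075] 49.82199105157679 [-0.00911774  0.          0.          0.          0.        ] 0.996063232421875
top [0.30770613 0.14931659 1.27273532] [ 0.18423826 -0.00585526 -1.55365988] 48.166721739663444 [-0.12111391  0.          0.          0.          0.        ] 0.9961191813151041
{'time': 0.1, 'joint_positions': array([-1.30414242e+00,  8.78925885e-02,  1.37206213e+00, -2.45633593e-05,
        1.68359980e+00, -1.03062552e-01]), 'qvel': array([ 0.00137956, -0.00136592, -0.00344513,  0.00086816, -0.00028015,
       -0.00078383]), 'joint_torque': array([ 2.23816241e-03, -3.41253805e+01, -3.03301728e+01,  7.20532774e-02,
        3.05089960e-02, -9.56471331e-05]), 'tool_pos': array([ 0.19862245, -0.51236694,  0.20443573]), 'ee_rot': array([-3.13963868e+00, -1.77554309e-04,  3.69713545e-01]), 'wrist_force': array([ 0.22628432, -0.47256429,  0.10743007]), 'wrist_torque': array([0.01472433, 0.0298233 , 0.01472317]), 'finger_force': 0.0, 'width': 0.09382956643014534}
```

View pics/scene0.png

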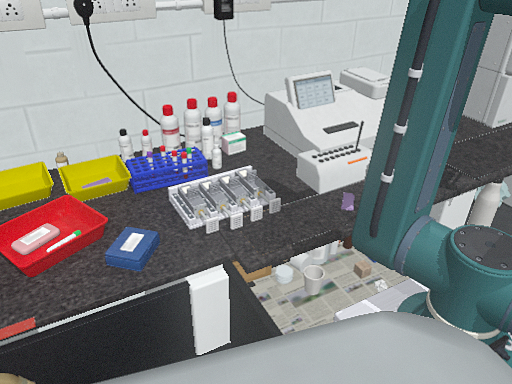

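View pics/top0.png

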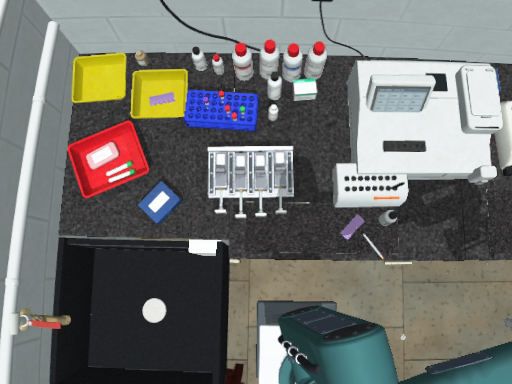

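The scene view shows the dock at about (225,200), and the top view shows it at (207–294, 147–215). Its thumb plates are at about (221,214), (240,215), (262,214) and (281,211) in the top view.

```bash
python3 - <<'E'
from h import *
s=np.load("top0.npy",allow_pickle=True).item()
C=cloud(s); im=s["image"]
cv2.imwrite("pics/topc.png",cv2.resize(im[135:225,195:305,::-1],None,fx=7,fy=6.5,interpolation=cv2.INTER_CUBIC))
sub=C[135:225,195:305]; z=sub[...,2]
print("bench z",np.median(C[215:235,120:160,2]), sub[0,0],sub[-1,-1])
# rear bar/frame, thumbs and lugs by height
m=(z>0.04)
P=sub[m]; print(P.min(0),P.max(0))
m=((z>0.062)).astype(np.uint8)
n,l,st,c=cv2.connectedComponentsWithStats(m)
for i in range(1,n):
    if st[i,4]>5: q=sub[l==i]; print("lug",c[i]+[195,135],st[i,4],q.mean(0).round(4),q.min(0).round(4),q.max(0).round(4))
m=((z>0.045)&(z<0.062)).astype(np.uint8)
n,l,st,c=cv2.connectedComponentsWithStats(m)
for i in range(1,n):
    if st[i,4]>5: q=sub[l==i]; print("mid",c[i]+[195,135],st[i,4],q.mean(0).round(4),q.min(0).round(4),q.max(0).round(4))
s=np.load("scene0.npy",allow_pickle=True).item()
C=cloud(s);im=s["image"]; print("scene bench",np.median(C[210:230,170:180,2]))
cv2.imwrite("pics/scc.png",cv2.resize(im[155:245,160:290,::-1],None,fx=6,fy=6,interpolation=cv2.INTER_CUBIC))
E
```

```text
bench z 0.0012203898726832474 [0.71241665 0.37170026 0.00458883] [4.43539810e-01 3.43872648e-02 2.03663052e-04]
[0.30770613 0.07129046 0.04002401] [0.67129871 0.32384787 1.27273532]
lug [280.5 168. ] 46 [0.5958 0.1088 0.073 ] [0.5909 0.0957 0.0624] [0.6028 0.1219 0.0789]
lug [219.80434783 169.73913043] 46 [0.5874 0.2827 0.0738] [0.5828 0.268  0.0626] [0.5923 0.2965 0.0808]
lug [240.11627907 171.46511628] 43 [0.5831 0.2242 0.0748] [0.5785 0.2103 0.0638] [0.5879 0.2392 0.0819]
lug [260.38297872 171.        ] 47 [0.5858 0.1663 0.0736] [0.5803 0.1531 0.0635] [0.5928 0.1817 0.0812]
mid [226.49647887 161.6056338 ] 568 [0.6183 0.2667 0.0489] [0.541  0.1426 0.045 ] [0.6685 0.3237 0.0617]
mid [279.87385321 165.01376147] 436 [0.6107 0.1099 0.0492] [0.5479 0.0803 0.045 ] [0.6696 0.1368 0.0614]
mid [260.4025974  169.68831169] 385 [0.5955 0.1667 0.0495] [0.5378 0.1494 0.045 ] [0.6501 0.1866 0.0596]
mid [240.46933333 170.872     ] 375 [0.5909 0.2249 0.0495] [0.5368 0.2073 0.045 ] [0.6456 0.2428 0.0573]
mid [220.35294118 210.08823529] 34 [0.4734 0.2789 0.0547] [0.4691 0.2635 0.0453] [0.4771 0.2941 0.0598]
mid [281. 211.] 33 [0.474  0.1053 0.0543] [0.4705 0.0907 0.0486] [0.4774 0.1197 0.0591]
mid [260.69444444 213.44444444] 36 [0.466  0.1632 0.0536] [0.4618 0.148  0.0461] [0.4705 0.1766 0.06  ]
mid [240.66666667 215.03030303] 33 [0.4602 0.2203 0.0552] [0.4569 0.2051 0.0463] [0.4635 0.2365 0.0617]
scene bench -0.0020433143590143366
```

View pics/topc.png

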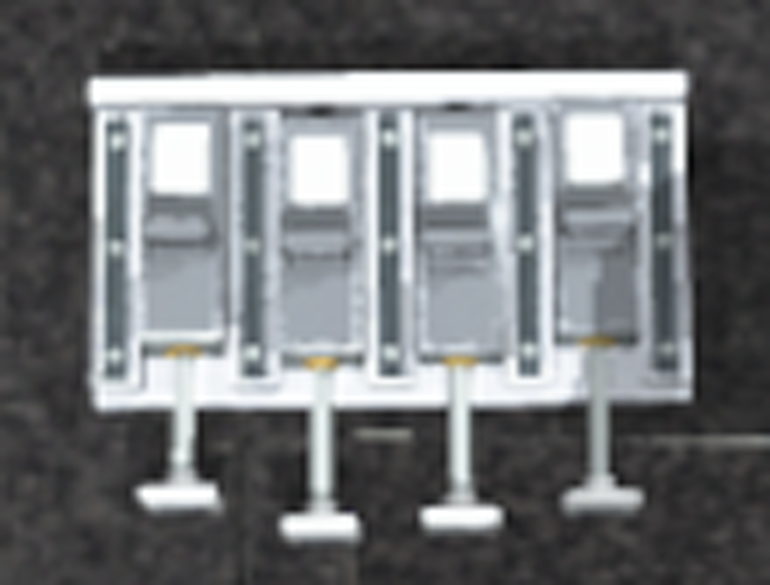

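View pics/scc.png

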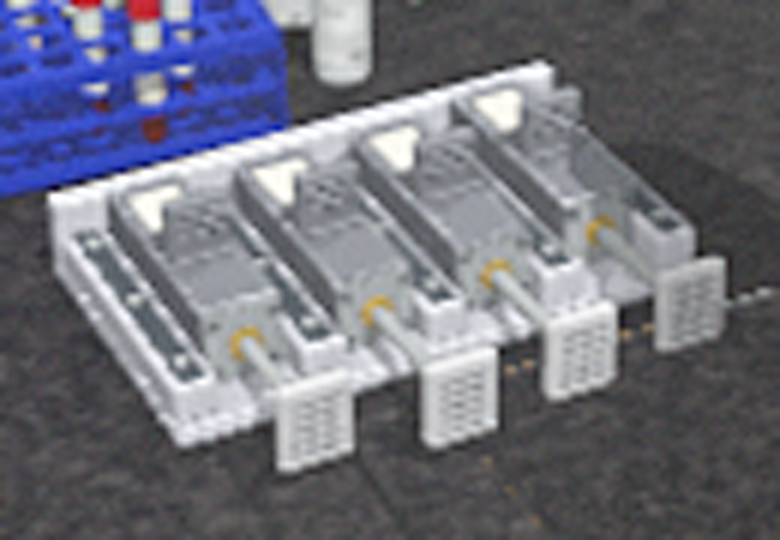

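The top crop shows four lugs in mid-lane and four thumb plates in front; thumbs 2 and 3 stick out most. The scene crop shows the same layout with a clear space ahead of the thumbs. Lug-to-thumb directions give a dock yaw of about 0.03 rad.

I'll push the plungers in adjacent pairs, one finger per thumb, and separate the two forces using the wrist torque about z.

```bash
cat >> h.py <<'E'
def delta(p0,yaw0,p1,yaw1):
    A=R.from_euler('xyz',[np.pi,0,yaw0]);B=R.from_euler('xyz',[np.pi,0,yaw1])
    return (A.inv()*B).as_rotvec().round(4),(A.inv().apply(np.subtract(p1,p0))*100).round(2)
E
python3 - <<'E'
from h import *
s=np.load("top0.npy",allow_pickle=True).item()
C=cloud(s); q=C[242:252,192:215].reshape(-1,3); print("white thing",q.min(0),q.max(0))
# tall things in sweep region
m=(C[...,0]>.28)&(C[...,0]<.5)&(C[...,1]>-.3)&(C[...,1]<.4)&(C[...,2]>.065)&(C[...,2]<1); print(C[m].reshape(-1,3)[:5], m.sum())
print(delta([.199,-.513,.206],.3697,[.43,.2485,.18],.03))
# lane direction / rear edge of bar for yaw
z=C[...,2]; pts=[]
for c in range(212,290):
    r=[k for k in range(140,160) if z[k,c]>.035]; pts.append(C[r[0]+1,c])
pts=np.array(pts); print("bar yaw",-np.polyfit(pts[:,1],pts[:,0],1)[0])
E
```

```text
white thing [ 0.35808943  0.30181233 -0.02993038] [ 0.38695222  0.36999603 -0.01498001]
[[ 0.47877966 -0.19563461  0.07570307]
 [ 0.47880351 -0.19850065  0.0758335 ]
 [ 0.47765464 -0.19896445  0.08416515]
 [ 0.47813453 -0.2027554   0.08110397]
 [ 0.47844323 -0.20620601  0.07924055]] 145
(array([ 0.    , -0.    ,  0.3397]), array([ 49.05, -62.66,   2.6 ]))
bar yaw 0.019501691416861415
```

>>> move_arm:
  deltas: [0,0,0.1,3.0,-3.8,0,0.03,0,0,0.2,6.0,-7.6,0,0.03,0,0,0.3,9.0,-11.4,0,0.03,0,0,0.34,12,-15.2,0,0.03,0,0,0.34,15,-19,0,0.03,0,0,0.34,18,-22.8,0,0.03,0,0,0.34,21,-26.6,0,0.03,0,0,0.34,24,-30.4,0,0.03]

```text
time: 0.9
tool_pos: [0.3125, -0.1407, 0.2051]
ee_rot: [3.142, -0.0, 0.029]
wrist_force: [0.6, -0.6, 0.1]
width: 0.0454
finger_force: 0.0
```

>>> move_arm:
  deltas: [0,0,0,1.5,-4.6,0.5,0.03,0,0,0,3.0,-9.2,1,0.03,0,0,0,4.5,-13.8,2,0.03,0,0,0,6,-18.4,3,0.03,0,0,0,7.5,-23,4,0.03,0,0,0,9,-27.6,5,0.03,0,0,0,10.5,-32.2,6,0.03,0,0,0,12,-36.8,7,0.03]

```text
time: 1.7
tool_pos: [0.4214, 0.2309, 0.1346]
ee_rot: [3.141, 0.0, 0.031]
wrist_force: [1.1, -0.5, 0.1]
width: 0.0456
finger_force: 0.0
```

>>> move_arm:
  deltas: [0,0,0,0.8,-2.0,4,0.03,0,0,0,0.8,-2.0,8,0.03,0,0,0,0.8,-2.0,10.6,0.03,0,0,0,0.8,-2.0,10.6,0.03,0,0,0,1.3,-2.0,10.6,0.03,0,0,0,1.8,-2.0,10.6,0.03,0,0,0,1.8,-2.0,10.6,0.03]

```text
time: 2.4
tool_pos: [0.4416, 0.2498, 0.0319]
ee_rot: [-3.14, -0.005, 0.029]
wrist_force: [-0.3, 1.3, -0.8]
width: 0.0456
finger_force: 0.0
```

```bash
cat > f.py <<'E'
from h import *
o=robot.get_obs(); print(o["time"],o["tool_pos"].round(4),o["ee_rot"].round(3),o["wrist_force"].round(2),o["wrist_torque"].round(3),o["width"].round(4))
E
python3 f.py; python3 - <<'E'
from h import *
s=snap("scene"); cv2.imwrite("pics/sc1.png",cv2.resize(s["image"][130:260,140:310,::-1],None,fx=4.5,fy=4.5,interpolation=cv2.INTER_CUBIC))
E
```

```text
Traceback (most recent call last):
  File "f.py", line 2, in <module>
    o=robot.get_obs(); print(o["time"],o["tool_pos"].round(4),o["ee_rot"].round(3),o["wrist_force"].round(2),o["wrist_torque"].round(3),o["width"].round(4))
                                                                                                                                        ^^^^^^^^^^^^^^^^
AttributeError: 'float' object has no attribute 'round'
```

View pics/sc1.png

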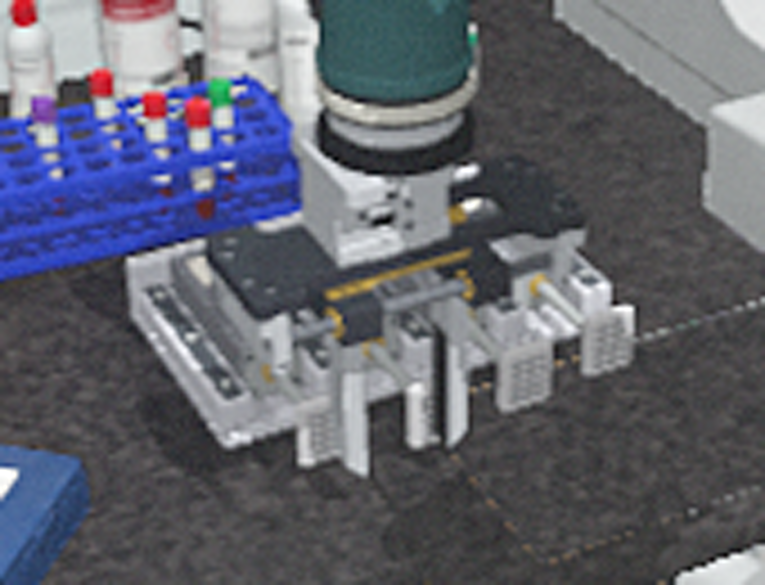

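The fingers stand in front of thumbs 1 and 2, at (355,425) and (455,395) in the crop, just short of contact.

```bash
sed -i 's/,o\["width"\].round(4)//' f.py; python3 f.py
```

```text
2.45 [0.441  0.2497 0.0316] [-3.14  -0.004  0.029] [-0.27 -0.18  0.61] [ 0.004  0.097 -0.011]
```

>>> move_arm:
  deltas: [0,0,0,0.3,0,0,0.03,0,0,0,0.6,0,0,0.03,0,0,0,1.0,0,0,0.03,0,0,0,1.0,0,0,0.03]

```text
time: 2.85
tool_pos: [0.4491, 0.2496, 0.0296]
ee_rot: [-3.142, 0.001, 0.029]
wrist_force: [-1.7, 0.1, 1.5]
width: 0.0457
finger_force: 0.8
```

```bash
python3 f.py
```

```text
2.85 [0.4491 0.2496 0.0296] [-3.142e+00  1.000e-03  2.900e-02] [-1.74  0.15  1.45] [ 0.067  0.335 -0.015]
```

>>> move_arm:
  deltas: [0,0,0,0.2,0,0,0.03,0,0,0,0.4,0,0,0.03,0,0,0,0.6,0,0,0.03,0,0,0,0.6,0,0,0.03]

```text
time: 3.25
tool_pos: [0.4552, 0.2498, 0.0294]
ee_rot: [3.142, 0.0, 0.03]
wrist_force: [-2.3, 0.4, 1.7]
width: 0.0454
finger_force: 1.1
```

```bash
python3 f.py
```

```text
3.25 [0.4552 0.2498 0.0294] [3.142 0.    0.03 ] [-2.32  0.37  1.72] [-0.031  0.404 -0.048]
```

>>> move_arm:
  deltas: [0,0,0,0.2,0,0,0.03,0,0,0,0.4,0,0,0.03,0,0,0,0.6,0,0,0.03,0,0,0,0.6,0,0,0.03]

```text
time: 3.65
tool_pos: [0.4612, 0.25, 0.0294]
ee_rot: [3.142, 0.0, 0.03]
wrist_force: [-2.2, -0.2, 1.3]
width: 0.0457
finger_force: 1.2
```

```bash
python3 f.py
```

```text
3.65 [0.4612 0.25   0.0294] [3.142 0.    0.03 ] [-2.21 -0.16  1.29] [0.051 0.449 0.01 ]
```

>>> move_arm:
  deltas: [0,0,0,0.2,0,0,0.03,0,0,0,0.4,0,0,0.03,0,0,0,0.6,0,0,0.03,0,0,0,0.6,0,0,0.03]

```text
time: 4.05
tool_pos: [0.4672, 0.2501, 0.0293]
ee_rot: [3.142, 0.0, 0.03]
wrist_force: [-3.5, 0.3, 2.3]
width: 0.0456
finger_force: 1.8
```

```bash
python3 f.py
```

```text
4.05 [0.4672 0.2501 0.0293] [3.142 0.    0.03 ] [-3.51  0.34  2.33] [ 0.059  0.665 -0.031]
```

>>> move_arm:
  deltas: [0,0,0,0.2,0,0,0.03,0,0,0,0.4,0,0,0.03,0,0,0,0.6,0,0,0.03,0,0,0,0.6,0,0,0.03]

```text
time: 4.45
tool_pos: [0.4733, 0.2503, 0.0294]
ee_rot: [3.142, -0.0, 0.03]
wrist_force: [-3.4, 0.4, 2.1]
width: 0.0457
finger_force: 2.0
```

```bash
python3 f.py
```

```text
4.45 [0.4733 0.2503 0.0294] [ 3.142 -0.     0.03 ] [-3.44  0.37  2.14] [ 0.06   0.716 -0.006]
```

>>> move_arm:
  deltas: [0,0,0,0.2,0,0,0.03,0,0,0,0.4,0,0,0.03,0,0,0,0.6,0,0,0.03,0,0,0,0.6,0,0,0.03]

```text
time: 4.85
tool_pos: [0.4792, 0.2505, 0.0294]
ee_rot: [3.142, 0.0, 0.03]
wrist_force: [-4.9, 1.1, 2.1]
width: 0.0454
finger_force: 2.2
```

```bash
python3 f.py
```

```text
4.85 [0.4792 0.2505 0.0294] [3.142 0.    0.03 ] [-4.85  1.07  2.06] [0.085 0.822 0.09 ]
```

>>> move_arm:
  deltas: [0,0,0,0.2,0,0,0.03,0,0,0,0.4,0,0,0.03,0,0,0,0.5,0,0,0.03,0,0,0,0.5,0,0,0.03]

```text
time: 5.25
tool_pos: [0.4827, 0.2506, 0.0294]
ee_rot: [3.141, 0.003, 0.03]
wrist_force: [-8.2, 0.4, 4.0]
width: 0.0457
finger_force: 4.0
```

```bash
python3 f.py
```

```text
5.25 [0.4827 0.2506 0.0294] [3.141e+00 3.000e-03 3.000e-02] [-8.17  0.35  3.97] [0.064 1.373 0.108]
```

>>> move_arm:
  deltas: [0,0,0,0.1,0,0,0.03,0,0,0,0.2,0,0,0.03,0,0,0,0.2,0,0,0.03,0,0,0,0.2,0,0,0.03]

```text
time: 5.65
tool_pos: [0.4835, 0.2506, 0.0294]
ee_rot: [3.141, 0.006, 0.031]
wrist_force: [-11.3, 0.2, 7.0]
width: 0.0457
finger_force: 5.5
```

```bash
python3 f.py
```

```text
5.65 [0.4835 0.2506 0.0294] [3.141 0.006 0.031] [-11.32   0.17   7.03] [0.089 1.868 0.193]
```

>>> move_arm:
  deltas: [0,0,0,0.1,0,0,0.03,0,0,0,0.1,0,0,0.03,0,0,0,0.1,0,0,0.03]

```text
time: 5.95
tool_pos: [0.4839, 0.2507, 0.0294]
ee_rot: [3.141, 0.007, 0.031]
wrist_force: [-12.4, 0.1, 7.8]
width: 0.0454
finger_force: 6.3
```

```bash
python3 f.py
```

```text
5.95 [0.4839 0.2507 0.0294] [3.141 0.007 0.031] [-12.43   0.14   7.76] [0.066 2.16  0.27 ]
```

>>> move_arm:
  deltas: [0,0,0,-2,0,0,0.03,0,0,0,-4.4,0,0,0.03,0,0,0,-4.4,3,0,0.03,0,0,0,-4.4,5.8,0,0.03,0,0,0,-4.0,5.8,0,0.03,0,0,0,-4.0,5.8,0,0.03]

```text
time: 6.55
tool_pos: [0.4508, 0.1914, 0.03]
ee_rot: [-3.141, -0.004, 0.028]
wrist_force: [-0.2, 0.3, 0.3]
width: 0.0455
finger_force: 0.0
```

```bash
python3 f.py
```

```text
6.55 [0.4508 0.1914 0.03  ] [-3.141 -0.004  0.028] [-0.17  0.32  0.27] [0.083 0.021 0.   ]
```

>>> move_arm:
  deltas: [0,0,0,0.3,0,0,0.03,0,0,0,0.6,0,0,0.03,0,0,0,0.9,0,0,0.03,0,0,0,1.2,0,0,0.03,0,0,0,1.2,0,0,0.03]

```text
time: 7.05
tool_pos: [0.4611, 0.1924, 0.0293]
ee_rot: [-3.141, -0.0, 0.03]
wrist_force: [-0.3, 0.7, 1.4]
width: 0.0456
finger_force: 0.5
```

```bash
python3 f.py
```

```text
7.05 [0.4611 0.1924 0.0293] [-3.141 -0.     0.03 ] [-0.29  0.68  1.42] [ 0.088  0.227 -0.029]
```

>>> move_arm:
  deltas: [0,0,0,0.3,0,0,0.03,0,0,0,0.6,0,0,0.03,0,0,0,0.8,0,0,0.03,0,0,0,1.0,0,0,0.03,0,0,0,1.0,0,0,0.03]

```text
time: 7.55
tool_pos: [0.471, 0.1922, 0.0293]
ee_rot: [3.142, 0.0, 0.03]
wrist_force: [-2.1, 0.4, 0.6]
width: 0.0459
finger_force: 0.7
```

```bash
python3 f.py
```

```text
7.55 [0.471  0.1922 0.0293] [3.142 0.    0.03 ] [-2.11  0.44  0.58] [ 0.198  0.234 -0.077]
```

>>> move_arm:
  deltas: [0,0,0,0.3,0,0,0.03,0,0,0,0.6,0,0,0.03,0,0,0,0.8,0,0,0.03,0,0,0,1.0,0,0,0.03,0,0,0,1.0,0,0,0.03]

```text
time: 8.05
tool_pos: [0.481, 0.1924, 0.0293]
ee_rot: [3.141, -0.0, 0.03]
wrist_force: [-2.0, 1.0, -0.9]
width: 0.0454
finger_force: 0.7
```

```bash
python3 f.py
```

```text
8.05 [0.481  0.1924 0.0293] [ 3.141 -0.     0.03 ] [-1.98  1.01 -0.86] [ 0.245  0.335 -0.039]
```

>>> move_arm:
  deltas: [0,0,0,0.3,0,0,0.03,0,0,0,0.6,0,0,0.03,0,0,0,0.8,0,0,0.03,0,0,0,0.8,0,0,0.03]

```text
time: 8.45
tool_pos: [0.4885, 0.1926, 0.0293]
ee_rot: [3.141, 0.001, 0.03]
wrist_force: [-4.4, 0.9, 0.7]
width: 0.0457
finger_force: 2.1
```

```bash
python3 f.py
```

```text
8.45 [0.4885 0.1926 0.0293] [3.141e+00 1.000e-03 3.000e-02] [-4.41  0.92  0.72] [0.141 0.798 0.078]
```

>>> move_arm:
  deltas: [0,0,0,0.3,0,0,0.03,0,0,0,0.6,0,0,0.03,0,0,0,0.8,0,0,0.03,0,0,0,0.8,0,0,0.03]

```text
time: 8.85
tool_pos: [0.496, 0.1929, 0.0293]
ee_rot: [3.141, 0.002, 0.03]
wrist_force: [-4.8, 0.0, 1.7]
width: 0.0457
finger_force: 2.7
```

```bash
python3 f.py
```

```text
8.85 [0.496  0.1929 0.0293] [3.141e+00 2.000e-03 3.000e-02] [-4.76  0.03  1.74] [0.158 0.948 0.062]
```

>>> move_arm:
  deltas: [0,0,0,0.3,0,0,0.03,0,0,0,0.6,0,0,0.03,0,0,0,0.8,0,0,0.03,0,0,0,0.8,0,0,0.03]

```text
time: 9.25
tool_pos: [0.5016, 0.193, 0.0293]
ee_rot: [3.141, 0.007, 0.029]
wrist_force: [-11.5, -0.2, 6.5]
width: 0.0458
finger_force: 5.7
```

```bash
python3 f.py
```

```text
9.25 [0.5016 0.193  0.0293] [3.141 0.007 0.029] [-11.48  -0.19   6.47] [ 0.04   1.938 -0.188]
```

>>> move_arm:
  deltas: [0,0,0,0.1,0,0,0.03,0,0,0,0.1,0,0,0.03,0,0,0,0.1,0,0,0.03]

```text
time: 9.55
tool_pos: [0.5019, 0.193, 0.0293]
ee_rot: [3.141, 0.009, 0.029]
wrist_force: [-12.4, -0.1, 6.7]
width: 0.0457
finger_force: 6.5
```

```bash
python3 f.py
```

```text
9.55 [0.5019 0.193  0.0293] [3.141 0.009 0.029] [-12.36  -0.11   6.73] [-0.02   2.212 -0.263]
```

>>> move_arm:
  deltas: [0,0,0,-2.5,0,0,0.03,0,0,0,-5.8,0,0,0.03,0,0,0,-5.8,1.5,0,-1,0,0,0,-5.8,2.9,0,-1,0,0,0,-5.4,2.9,0,-1,0,0,0,-5.0,2.9,0,-1,0,0,0,-5.0,2.9,0,-1]

```text
time: 10.25
tool_pos: [0.4583, 0.1629, 0.0298]
ee_rot: [-3.141, -0.002, 0.029]
wrist_force: [0.3, 0.1, 0.6]
width: 0.0822
finger_force: 0.0
```

```bash
python3 f.py;python3 - <<'E'
from h import *
s=snap("scene"); cv2.imwrite("pics/sc2.png",cv2.resize(s["image"][130:260,140:310,::-1],None,fx=4.5,fy=4.5,interpolation=cv2.INTER_CUBIC))
E
```

```text
10.25 [0.4583 0.1629 0.0298] [-3.141e+00 -2.000e-03  2.900e-02] [0.26 0.12 0.6 ] [0.059 0.034 0.05 ]
```

View pics/sc2.png

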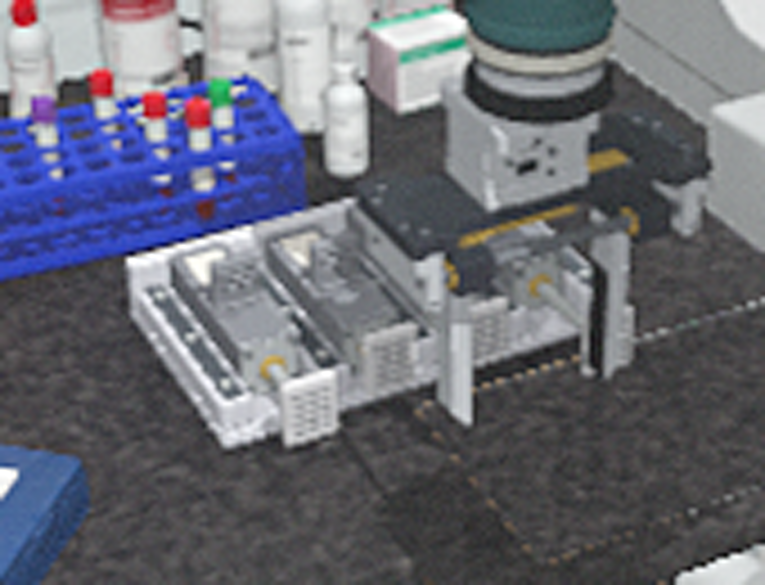

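Thumb 1 stands well out at (310,405). Thumbs 2 and 3 are further in, and the open fingers now flank lane 3 in front of thumbs 2 and 4.

>>> move_arm:
  deltas: [0,0,0,0.0,0,0,-1,0,0,0,0.3,0,0,-1,0,0,0,0.6,0,0,-1,0,0,0,0.9,0,0,-1,0,0,0,1.2,0,0,-1,0,0,0,1.2,0,0,-1]

```text
time: 10.9
tool_pos: [0.4687, 0.1634, 0.0293]
ee_rot: [-3.141, 0.001, 0.03]
wrist_force: [-2.8, 1.8, 1.8]
width: 0.0939
finger_force: 1.2
```

```bash
python3 f.py
```

```text
10.9 [0.4687 0.1634 0.0293] [-3.141e+00  1.000e-03  3.000e-02] [-2.77  1.75  1.83] [ 0.21   0.479 -0.089]
```

>>> move_arm:
  deltas: [0,0,0,0.3,0,0,-1,0,0,0,0.6,0,0,-1,0,0,0,0.8,0,0,-1,0,0,0,1.0,0,0,-1,0,0,0,1.0,0,0,-1]

```text
time: 11.4
tool_pos: [0.4788, 0.1635, 0.0293]
ee_rot: [-3.141, 0.0, 0.03]
wrist_force: [-2.7, 2.2, -0.9]
width: 0.0941
finger_force: 1.2
```

```bash
python3 f.py
```

```text
11.4 [0.4788 0.1635 0.0293] [-3.141  0.     0.03 ] [-2.67  2.2  -0.91] [ 0.444  0.437 -0.09 ]
```

>>> move_arm:
  deltas: [0,0,0,0.3,0,0,-1,0,0,0,0.6,0,0,-1,0,0,0,0.8,0,0,-1,0,0,0,1.0,0,0,-1,0,0,0,1.0,0,0,-1]

```text
time: 11.9
tool_pos: [0.4889, 0.1636, 0.0293]
ee_rot: [3.141, -0.0, 0.03]
wrist_force: [-2.2, 1.3, -0.3]
width: 0.0941
finger_force: 1.2
```

```bash
python3 f.py
```

```text
11.9 [0.4889 0.1636 0.0293] [ 3.141 -0.     0.03 ] [-2.22  1.33 -0.34] [ 0.396  0.529 -0.124]
```

>>> move_arm:
  deltas: [0,0,0,0.3,0,0,-1,0,0,0,0.6,0,0,-1,0,0,0,0.8,0,0,-1,0,0,0,1.0,0,0,-1,0,0,0,1.0,0,0,-1]

```text
time: 12.4
tool_pos: [0.4989, 0.1639, 0.0293]
ee_rot: [3.141, -0.0, 0.03]
wrist_force: [-2.4, 1.6, -1.7]
width: 0.0939
finger_force: 1.2
```

```bash
python3 f.py
```

```text
12.4 [0.4989 0.1639 0.0293] [ 3.141 -0.     0.03 ] [-2.4   1.56 -1.69] [ 0.31   0.537 -0.124]
```

>>> move_arm:
  deltas: [0,0,0,0.3,0,0,-1,0,0,0,0.6,0,0,-1,0,0,0,0.8,0,0,-1,0,0,0,0.8,0,0,-1]

```text
time: 12.8
tool_pos: [0.5061, 0.1641, 0.0294]
ee_rot: [3.141, 0.002, 0.03]
wrist_force: [-5.7, 0.0, 0.1]
width: 0.094
finger_force: 2.4
```

```bash
python3 f.py
```

```text
12.8 [0.5061 0.1641 0.0294] [3.141e+00 2.000e-03 3.000e-02] [-5.72  0.02  0.1 ] [ 0.281  0.839 -0.033]
```

>>> move_arm:
  deltas: [0,0,0,0.3,0,0,-1,0,0,0,0.6,0,0,-1,0,0,0,0.8,0,0,-1,0,0,0,0.8,0,0,-1]

```text
time: 13.2
tool_pos: [0.5137, 0.1644, 0.0294]
ee_rot: [3.141, 0.003, 0.03]
wrist_force: [-6.6, 1.2, 1.0]
width: 0.0938
finger_force: 3.0
```

```bash
python3 f.py
```

```text
13.2 [0.5137 0.1644 0.0294] [3.141e+00 3.000e-03 3.000e-02] [-6.62  1.16  1.01] [ 0.418  1.041 -0.014]
```

>>> move_arm:
  deltas: [0,0,0,0.3,0,0,-1,0,0,0,0.5,0,0,-1,0,0,0,0.7,0,0,-1,0,0,0,0.7,0,0,-1]

```text
time: 13.6
tool_pos: [0.5198, 0.1645, 0.0294]
ee_rot: [3.141, 0.005, 0.03]
wrist_force: [-8.2, 1.4, 2.8]
width: 0.094
finger_force: 4.1
```

```bash
python3 f.py
```

```text
13.6 [0.5198 0.1645 0.0294] [3.141 0.005 0.03 ] [-8.15  1.39  2.83] [0.327 1.449 0.044]
```

>>> move_arm:
  deltas: [0,0,0,0.2,0,0,-1,0,0,0,0.4,0,0,-1,0,0,0,0.5,0,0,-1,0,0,0,0.5,0,0,-1]

```text
time: 14.0
tool_pos: [0.521, 0.1646, 0.0294]
ee_rot: [3.141, 0.013, 0.031]
wrist_force: [-17.9, -0.4, 10.5]
width: 0.0937
finger_force: 9.0
```

```bash
python3 f.py
```

```text
14.0 [0.521  0.1646 0.0294] [3.141 0.013 0.031] [-17.93  -0.36  10.47] [0.242 3.094 0.03 ]
```

>>> move_arm:
  deltas: [0,0,0,0.1,0,0,-1,0,0,0,0.1,0,0,-1,0,0,0,0.1,0,0,-1]

```text
time: 14.3
tool_pos: [0.5212, 0.1646, 0.0294]
ee_rot: [3.14, 0.015, 0.031]
wrist_force: [-20.7, -0.7, 11.2]
width: 0.0938
finger_force: 9.9
```

```bash
python3 f.py
```

```text
14.3 [0.5212 0.1646 0.0294] [3.14  0.015 0.031] [-20.67  -0.72  11.24] [0.197 3.399 0.018]
```

Thumbs 2 and 4 bear at about 10 N each at the same depth, so they are home and empty. Thumb 1 stopped about 37 mm short and thumb 3 about 19 mm short, so those are stocked. Next I'll lift over and set the fingers behind lugs 2 and 4, straddling lane 3.

>>> move_arm:
  deltas: [0,0,0,-2,0,0,-1,0,0,0,-2,0,-4,-1,0,0,0,-2,0,-8,-1,0,0,0,2.5,0,-8,-1,0,0,0,7,0,-8,-1,0,0,0,9.7,0,-8,-1,0,0,0,9.7,0,-5.5,-1,0,0,0,9.7,0,-5.5,-1]

```text
time: 15.1
tool_pos: [0.6247, 0.1665, 0.0813]
ee_rot: [3.139, 0.003, 0.029]
wrist_force: [0.1, -0.2, 0.1]
width: 0.0938
finger_force: 0.0
```

```bash
python3 f.py;python3 - <<'E'
from h import *
s=snap("scene"); cv2.imwrite("pics/sc3.png",cv2.resize(s["image"][130:260,140:310,::-1],None,fx=4.5,fy=4.5,interpolation=cv2.INTER_CUBIC))
E
```

```text
15.1 [0.6247 0.1665 0.0813] [3.139e+00 3.000e-03 2.900e-02] [ 0.09 -0.16  0.11] [0.02  0.042 0.026]
```

View pics/sc3.png

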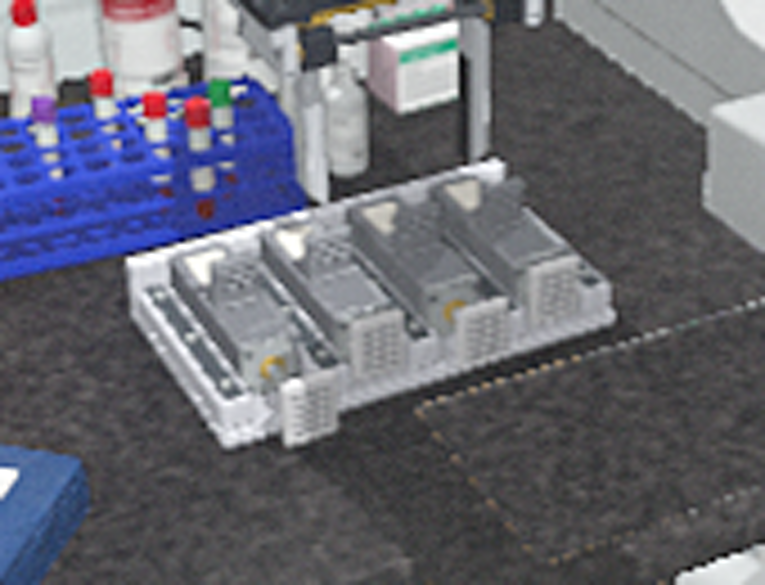

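Thumbs 2 and 4 are home at (380,340) and (555,290), while thumb 1 stands far out and thumb 3 partly out. Both fingertips hang above the rear tops of magazines 2 and 4.

>>> move_arm:
  deltas: [0,0,0,0,0,1.2,-1,0,0,0,0,0,2.5,-1,0,0,0,0,0,2.5,-1,0,0,0,-0.5,0,2.5,-1,0,0,0,-1.0,0,2.5,-1,0,0,0,-1.0,0,2.5,-1]

```text
time: 15.75
tool_pos: [0.6142, 0.1676, 0.0603]
ee_rot: [-3.142, -0.001, 0.03]
wrist_force: [-0.3, -0.3, 0.8]
width: 0.0944
finger_force: 0.0
```

```bash
python3 f.py
```

```text
15.75 [0.6142 0.1676 0.0603] [-3.142e+00 -1.000e-03  3.000e-02] [-0.28 -0.31  0.79] [0.033 0.062 0.007]
```

>>> move_arm:
  deltas: [0,0,0,-0.5,0,0,-1,0,0,0,-1.2,0,0,-1,0,0,0,-2.0,0,0,-1,0,0,0,-2.8,0,0,-1,0,0,0,-3.6,0,0,-1,0,0,0,-4.4,0,0,-1,0,0,0,-5.2,0,0,-1,0,0,0,-5.2,0,0,-1]

```text
time: 16.55
tool_pos: [0.564, 0.1659, 0.0603]
ee_rot: [-3.141, -0.005, 0.03]
wrist_force: [4.8, 0.8, -2.4]
width: 0.094
finger_force: 2.3
```

```bash
python3 f.py
```

```text
16.55 [0.564  0.1659 0.0603] [-3.141 -0.005  0.03 ] [ 4.79  0.83 -2.36] [ 0.068 -0.834 -0.01 ]
```

>>> move_arm:
  deltas: [0,0,0,-0.4,0,0,-1,0,0,0,-0.8,0,0,-1,0,0,0,-1.1,0,0,-1,0,0,0,-1.1,0,0,-1]

```text
time: 16.95
tool_pos: [0.5537, 0.1656, 0.0603]
ee_rot: [-3.141, -0.006, 0.03]
wrist_force: [4.9, -0.0, -2.2]
width: 0.0938
finger_force: 2.9
```

```bash
python3 f.py
```

```text
16.95 [0.5537 0.1656 0.0603] [-3.141 -0.006  0.03 ] [ 4.88 -0.02 -2.21] [ 0.104 -1.055 -0.049]
```

>>> move_arm:
  deltas: [0,0,0,-0.2,0,0,-1,0,0,0,-0.4,0,0,-1,0,0,0,-0.6,0,0,-1,0,0,0,-0.6,0,0,-1]

```text
time: 17.35
tool_pos: [0.5493, 0.1655, 0.0604]
ee_rot: [-3.141, -0.01, 0.03]
wrist_force: [9.9, 0.9, -4.0]
width: 0.0942
finger_force: 4.7
```

```bash
python3 f.py
```

```text
17.35 [0.5493 0.1655 0.0604] [-3.141 -0.01   0.03 ] [ 9.88  0.94 -3.98] [ 0.169 -1.766  0.284]
```

>>> move_arm:
  deltas: [0,0,0,-0.1,0,0,-1,0,0,0,-0.3,0,0,-1,0,0,0,-0.3,0,0,-1]

```text
time: 17.65
tool_pos: [0.5493, 0.1655, 0.0605]
ee_rot: [-3.141, -0.016, 0.03]
wrist_force: [15.8, 1.0, -10.0]
width: 0.0939
finger_force: 8.2
```

```bash
python3 f.py
```

```text
17.65 [0.5493 0.1655 0.0605] [-3.141 -0.016  0.03 ] [15.79  0.98 -9.97] [ 0.25  -3.07   0.396]
```

>>> move_arm:
  deltas: [0,0,-0.02,0,0,0,-1,0,0,-0.04,0,0,0,-1,0,0,-0.04,0,0,0,-1,0,0,-0.04,0,0,0,-1]

```text
time: 18.05
tool_pos: [0.5509, 0.1659, 0.0606]
ee_rot: [-3.14, -0.02, 0.066]
wrist_force: [19.5, 4.3, -11.8]
width: 0.0939
finger_force: 9.8
```

```bash
python3 f.py
```

```text
18.05 [0.5509 0.1659 0.0606] [-3.14  -0.02   0.066] [ 19.53   4.29 -11.78] [ 0.095 -3.816 -1.148]
```

>>> move_arm:
  deltas: [0,0,0,0.8,0,0,-1,0,0,0.04,1.6,0,0,-1,0,0,0.04,1.6,0,0,-1,0,0,0.04,1.6,0,-4,-1,0,0,0.04,1.6,0,-8,-1,0,0,0.04,1.6,0,-12,-1,0,0,0.04,-3,4,-16,-1,0,0,0.04,-7,8,-16,-1]

```text
time: 18.85
tool_pos: [0.4965, 0.1006, 0.219]
ee_rot: [-3.141, -0.006, 0.033]
wrist_force: [0.5, -1.3, 0.8]
width: 0.0939
finger_force: 0.0
```

>>> move_arm:
  deltas: [0,0,0,-2.5,4,0,-1,0,0,0,-5,8,0,-1,0,0,0,-7.5,12,0,-1,0,0,0,-10,16,0,-1,0,0,0,-12,20,0,-1,0,0,0,-12,24,0,-1,0,0,0,-12,24,0,-1]

```text
time: 19.55
tool_pos: [0.3817, -0.1464, 0.2149]
ee_rot: [3.14, 0.001, 0.024]
wrist_force: [0.5, 0.5, 0.6]
width: 0.0941
finger_force: 0.0
```

```bash
python3 f.py;python3 - <<'E'
from h import *
s=snap("scene"); cv2.imwrite("pics/sc4.png",cv2.resize(s["image"][130:260,140:310,::-1],None,fx=4.5,fy=4.5,interpolation=cv2.INTER_CUBIC))
s=snap("top"); C=cloud(s); sub=C[135:245,195:305]; z=sub[...,2]
for lo,hi in((.062,.1),(.045,.062)):
    n,l,st,c=cv2.connectedComponentsWithStats(((z>lo)&(z<hi)).astype(np.uint8))
    for i in range(1,n):
        if st[i,4]>15: q=sub[l==i]; print(lo,st[i,4],q.mean(0).round(4),q.min(0).round(4))
cv2.imwrite("pics/top4.png",cv2.resize(s["image"][135:245,195:305,::-1],None,fx=5,fy=5,interpolation=cv2.INTER_CUBIC))
E
```

```text
19.55 [ 0.3817 -0.1464  0.2149] [3.14e+00 1.00e-03 2.40e-02] [0.54 0.46 0.61] [ 0.01   0.04  -0.013]
0.062 47 [0.5902 0.2829 0.0741] [0.5854 0.2677 0.0623]
0.062 41 [0.5931 0.1665 0.0737] [0.5896 0.1532 0.0628]
0.062 48 [0.5323 0.2229 0.074 ] [0.5272 0.2088 0.0625]
0.062 41 [0.5357 0.1078 0.0744] [0.5311 0.0925 0.0638]
0.045 927 [0.6119 0.2288 0.0491] [0.5436 0.1495 0.045 ]
0.045 69 [0.6646 0.1136 0.0473] [0.6575 0.0745 0.0451]
0.045 196 [0.5689 0.2242 0.0493] [0.5423 0.2073 0.045 ]
0.045 391 [0.5446 0.1076 0.0493] [0.4892 0.088  0.045 ]
0.045 179 [0.5082 0.2226 0.0494] [0.4843 0.2058 0.045 ]
0.045 37 [0.5128 0.1648 0.0538] [0.5088 0.1488 0.0453]
0.045 35 [0.4934 0.2809 0.0538] [0.4886 0.2662 0.0452]
0.045 35 [0.4736 0.105  0.0547] [0.4694 0.091  0.0453]
0.045 32 [0.469  0.221  0.0545] [0.466  0.2054 0.0489]
```

View pics/top4.png

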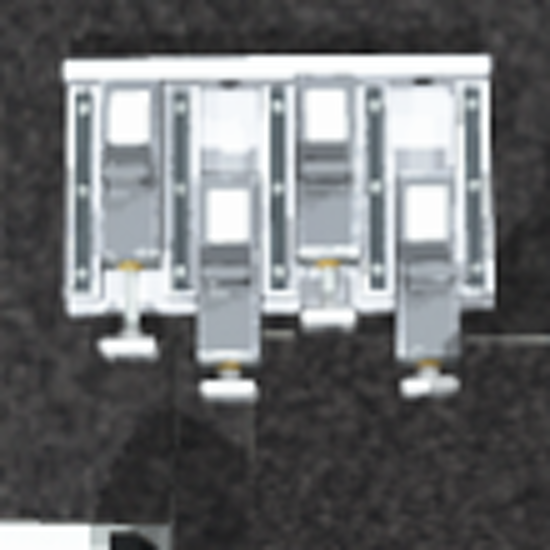

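Magazines 2 and 4 are drawn out about 60 mm, with thumbs close in at (230,385) and (430,383). Magazines 1 and 3 are fully in, with their thumbs standing about 34 and 17 mm out.

```bash
python3 -c "
from bench import robot
print(robot.close_job())"
```

```text
the job is handed in; nothing more can be done
None
```

Job handed in at about 20 s: magazines 2 and 4 proved empty and are drawn to their front stops, and magazines 1 and 3 are stocked and pushed fully in; all four plungers bear firmly at about 10–11 N, with no force near the glass limit and no contact with the things beside the dock.

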